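# Slide a book home under the document camera and aim the camera

## Task

Slide the green book flat across the desk into the corner of the grey copying mat, until it lies square and is pressed home with light pressure against both metal guides, its spine towards the robot; push it gently and do not lift it. Then swivel the camera arm back until it points straight out over the mat, square to the far guide, and tilt the camera head level so that its lens looks straight down on the book. Leave the other things on the desk where they are.

Things in the scene. Friction and masses are not known exactly. Their poses are not given: they have to be found in the camera images.
- book: green hardback lying flat, 130 (x) x 180 (y) x 30 mm (z), 0.35 to 0.65 kg, yellow panel on its cover, brass-coloured stripe along the spine, which is its -x side (towards the robot); origin: centre of its underside. Too wide to grasp: it is to be pushed
- book_far_left (a point): bottom corner of the book at its (+65, +90) mm
- book_far_right (a point): bottom corner of the book at its (+65, -90) mm
- book_near_left (a point): bottom corner of the book at its (-65, +90) mm
- station: copying station fixed to the desk: flat grey mat 150 x 200 mm, two aluminium guides and the camera column. Origin: on the desk where the centre of the book's underside lies when the book is home; x points to the far guide, y to the side guide. Column (26 mm wide on a black base 80 mm wide, 16 mm high) at (125, 0) mm in this frame
- guide_far: far guide, a rigid aluminium strip 14 mm high and 10 mm wide, fixed to the station; same frame as the station. Its inner face is the plane x = +65 mm, from y = -90 to +96 mm
- guide_side: side guide, likewise; same frame as the station. Its inner face is the plane y = +90 mm, from x = -65 to +65 mm
- swivel (a joint): angle of the camera arm about the upright column: 0 = pointing along the station's -x, straight over the mat; positive = swung towards the station's +y (clockwise from above). Stays where it is left; stiff, about 0.22 N m; runs from -0.6 to 1.5 rad
- swivel_axis (a point): on the column's axis at the middle height of the camera arm, 220 mm above the desk. The arm is a bar 22 mm wide, 18 mm high, 80 mm long
- tilt_hinge (a point): middle of the tilt hinge at the end of the arm, 85 mm from the swivel axis; the hinge barrel is 22 mm in diameter, 30 mm wide
- tilt (a joint): tilt of the white camera head: 0 = level, in line with the arm, lens straight down; positive = its free end is up. Stays where it is left; stiff, about 0.17 N m; runs from -0.5 to 0.9 rad
- head_end (a point): middle of the free end face of the camera head, 96 mm from the tilt hinge. The head is a white box 44 mm wide and 24 mm thick, from 10 to 96 mm from the hinge, centred on the line from the hinge to this point, with a blue patch on top near its free end and a black lens (28 mm wide, 10 mm long) underneath at 40 mm
- mug: blue mug, 80 mm wide, 95 mm high, handle on its +y side; origin under its centre
- pen_cup: black pen cup with four pens, 76 mm wide, 155 mm high; origin under its centre
- mouse: black computer mouse, 105 x 60 x 34 mm, lying along its x; origin under its centre
- stapler: red stapler, 135 x 36 x 48 mm, lying along its x; origin under its centre
- book_pile: pile of three books (blue, orange, white), 200 x 130 x 66 mm; origin under its centre
- clock: brass desk clock, 45 x 85 x 100 mm; origin under its centre
- notes: yellow block of sticky notes, 76 x 76 x 30 mm; origin under its centre
Things that resemble listed ones, but are neither listed nor needed, are in the scene too. Of the things that look like the book, take the one that is farthest from the robot's base at the start.

How it is judged (in metres and radians):
On the way, in this order (a step that is already met when the one before it is completed fails the run):
1. the book lies in the corner, no more than 3 mm from each guide at either end, and is felt pressing on a guide with more than 1 N (x of each of book_far_left, book_far_right in the frame of station above 0.062 m and y of each of book_far_left, book_near_left in the frame of station above 0.087 m and height (world z) of book below 0.004 m and (contact force between book and guide_far above 1 N or contact force between book and guide_side above 1 N)), for 0.03 s.
2. the camera arm points straight over the mat and its head is level (value of joint swivel between -0.09 and 0.09 rad and value of joint tilt between -0.11 and 0.11 rad), for 0.2 s.
At the end, for the whole second after the job is handed in: The book lies flat and at rest in the corner, spine to the robot, each end of its far and left sides within 3 mm of the guide; the camera arm is within 0.09 rad of straight over the mat and the head within 0.11 rad of level, both at rest (all of step 2 and x of each of book_far_left, book_far_right in the frame of station above 0.062 m and y of each of book_far_left, book_near_left in the frame of station above 0.087 m and height (world z) of book below 0.004 m and linear speed of book below 0.01 m/s and velocity of joint swivel between -0.05 and 0.05 rad/s and velocity of joint tilt between -0.05 and 0.05 rad/s); the robot touches nothing.
It fails at once if the book is pushed against a guide with more than 40 N (contact force between book and guide_far above 40 N or contact force between book and guide_side above 40 N).
It fails at once if the book is lifted more than 12 mm or tipped more than 0.15 rad (height (world z) of book above 0.012 m or angle between book's own z axis and vertical above 0.15 rad).
It fails at once if another thing on the desk is moved more than 15 mm (distance of any of mug, pen_cup, mouse, stapler, book_pile, clock, notes from where it was at the start of the episode above 0.015 m).
It also fails if it takes over 72 s, if anything falls off the work surface, if the arm or the gripper's body presses on something with over 40 N, if the wrist force passes 120 N, or if a joint passes its speed limit or range.

## Robot

A 6-joint arm with a two-finger parallel gripper is mounted at the origin on the work surface. World frame = base frame: x ahead of the robot, y to its left, z up, the work surface at z = 0. Lengths are in m, angles in degrees, forces in N, time in s.
With the tool pointing down it reaches from about 0.3 to 0.75 m from the base axis. Payload 8.5 kg.
Tool frame: the origin (TCP) lies midway between the tips of the shut fingers; the grasp point (between the pads) lies 19 mm behind it (env.tcp_to_grasp is the z of the grasp point in the tool frame, in m); z points along the fingers, y is the line along which they close (so a half turn about z gives the same grasp; the last joint's range is limited). The gripper opens to 85 mm and grips with 20 to 120 N. Pads are 22 mm wide; open, the fingers measure 114 mm over their backs; the gripper's body (76 mm by 85 mm) begins 54 mm behind the grasp point. The pads swing forward as they close: fully open they stand 13 mm farther back than shut.
Start: joints at [-77.424, 21.807, 74.336, -0, 83.858, -12.336], TCP at [0.232, -0.499, 0.199] pointing down, gripper open.
Joint ranges: [-178.18, 178.18], [-50.72, 133.34], [12.68, 142.11], [-81.47, 261.47], [9.98, 163.14], [-165.26, 165.26]. Speed limits (degrees/s): [136.94, 136.94, 180, 180, 180, 180].

## Interface

Orientations are given as a 3x3 rotation matrix whose columns are the frame's x, y, z axes.
In Python, from rig import env, imaging, job, models gives the robot as it stands. The module is installed in compiled form; this text tells all that it offers.
- The arm moves only by the tool jog_arm, never from a script. Its argument "plan" is text: rows parted by semicolons, each of 7 numbers parted by spaces: the turn, a rotation vector about the tool's x, y, z in degrees, then the shift along the tool's x, y, z in cm, then the closure in counts, from 0 (fully open) to 255 (shut). In form: rx ry rz x y z claw; .... A call has 1 to 10 rows; each row shifts and turns the commanded pose from where the row before left it, along the tool's axes as they then stand; what a row does not reach is not made up. A row lasts 1/12 s, in which the tool goes at most 41.7 mm and 7.16 degrees, less where a joint would pass 70% of its speed; a pose out of reach is approached as far as the arm can. A call with a gripper value outside its range is refused whole. The fingers move at their own pace and stop on an object; "grip_force" is the grip in N (left out, the last holds). Time passes only in rows, so rows that do not move let the fingers close. It gives the time, the measured TCP pose, the force, the opening and the grip force at its end, in the units of the state.
- env.observe(): the state, without advancing time (a new reading comes with each control period).
- imaging.get_image(name): name is "scene" or "top" or "wrist"; returns a dict with "pixels" (400x640x3 uint8, red, green, blue), "depth" (400x640 float32, m along the optical axis (not along the pixel's ray), 0 where there is no reading), "fov_y" (degrees; the focal length in pixels is half the picture's height over the tangent of half this angle, whatever the lens; pixels are square), "cx", "cy" (the principal point, pixels), "world_from_camera" (4x4, takes a point from camera to world coordinates). Camera axes: x right, y down, z forward; pixel columns grow to the right and rows downward; lengths in m; the calibration is good to about 2 mm. The wrist camera is an equidistant fisheye: a pixel r from the principal point sees the ray r / f radians off the axis. A picture is of the moment at which its call begins.
- job.close_job(): hands the job in; it is judged then, once.
Trained networks look in the newest picture that a camera, given by its name, has taken for a name from the list of things; names that differ only in an ending like _2 or _b are one class to them, and where a whole thing is asked for, a point or a joint stands for the part that bears it (a point fixed in the world has none). Each returns a list of dicts, best first, with "confidence" (0 to 1); they miss things now and then, are a little off and sometimes report something else, mostly with a low value. They report only what shows in the picture. A call takes as long as a camera call. They do not tell look-alikes from the thing itself.
- models.outline_of(camera, query): "region" (400x640 bool, what is visible of it) and "bbox" ([centre column, centre row, width, height] in pixels, round what is visible of it).
- models.tip_of(camera, query): "at" ([column, row] in pixels: a listed point, or the origin of a listed thing).
The state is a dict: "time_s": time; "q": joint angles; "qvel": joint speeds; "joint_efforts": joint torques, N m; "position": TCP position; "tool_rot": TCP orientation; "ft_force": force on the tool from outside, world axes, zero at the start; "wrist_torque": the same for the moment, N m; "grip_width": finger opening in m; "gripper_force": force on a finger pad.
Only numpy, scipy, OpenCV 4.12 (cv2) and the standard library are available. Lean on these libraries where they do the work, as an engineer would, in place of code of your own. Each camera call takes 0.05 s, during which the arm holds its last target. There are 200 camera calls.

## Working session

There is one attempt and no reset: what is moved stays moved. The work goes in short steps, Python scripts to look and compute and a tool call to move; the robot and the scene stay as the last step left them, time stands still between calls to the robot, and variables do not carry over. Pictures are saved under pics/ and viewed, at most 10 in all, crops included, and the job is handed in when it is done.

Besides the shell and the picture viewer there is one more tool, called after "Request:" by a JSON object that holds its "api" and its "payload". jog_arm: Moves the arm, as the interface text tells. Its arguments: {"type":"object","properties":{"plan":{"type":"string"},"grip_force":{"type":"number"}},"required":["plan"]}

```bash
mkdir -p pics
cat > h.py <<'E'
from rig import env, imaging, job, models
import numpy as np, cv2
def shot(n,save=None):
    im=imaging.get_image(n)
    if save: cv2.imwrite(f'pics/{save}.png',im['pixels'][:,:,::-1])
    return im
def P(im,u,v,fish=False):
    d=im['depth']; f=200/np.tan(np.radians(im['fov_y']/2))
    z=d[np.int32(v),np.int32(u)]
    x=(np.asarray(u)-im['cx'])/f; y=(np.asarray(v)-im['cy'])/f
    if fish:
        r=np.hypot(x,y); s=np.where(r>1e-9,np.tan(r)/np.maximum(r,1e-9),1); x=x*s; y=y*s
    c=np.stack([x*z,y*z,z,np.ones_like(z)],-1)
    return (c@im['world_from_camera'].T)[...,:3]
E
python3 - <<'E'
from h import *
for n in ('scene','top'):
    im=shot(n,n+'0'); print(n,im['fov_y'],im['cx'],im['cy'],im['world_from_camera'].round(3).tolist())
    for q in ('book','station','swivel','tilt','mug','pen_cup','mouse','stapler','book_pile','clock','notes'):
        for r in models.outline_of(n,q)[:4]:
            ys,xs=np.nonzero(r['region']); 
            if len(ys)==0: continue
            p=P(im,xs,ys); print(q,round(r['confidence'],2),np.round(r['bbox']).tolist(),np.median(p,0).round(3),p.min(0).round(3),p.max(0).round(3))
    for q in ('swivel_axis','tilt_hinge','head_end','book_far_left','book_far_right','book_near_left','station'):
        for r in models.tip_of(n,q)[:3]: print(q,round(r['confidence'],2),np.round(r['at'],1).tolist(),P(im,*np.array(r['at'])).round(3))
E
```

```text
scene 43.14937487472527 327.44100083297116 201.02401811824768 [[0.834, 0.317, -0.451, 1.164], [0.551, -0.444, 0.707, -1.063], [0.023, -0.838, -0.545, 0.917], [0.0, 0.0, 0.0, 1.0]]
book 0.98 [309.0, 187.0, 43.0, 35.0] [0.336 0.127 0.028] [ 0.221 -1.063 -0.004] [1.164 0.255 0.917]
book 0.65 [290.0, 247.0, 77.0, 54.0] [ 0.464 -0.16   0.028] [ 0.365 -1.063 -0.005] [ 1.164 -0.005  0.917]
station 0.94 [374.0, 193.0, 96.0, 125.0] [0.62  0.076 0.003] [ 0.338 -1.063 -0.007] [1.164 0.722 0.917]
swivel 0.71 [403.0, 157.0, 34.0, 48.0] [0.635 0.142 0.235] [ 0.319 -1.063 -0.006] [1.164 0.696 0.917]
swivel 0.55 [290.0, 247.0, 78.0, 54.0] [ 0.465 -0.161  0.028] [ 0.341 -1.063 -0.005] [ 1.164 -0.03   0.917]
tilt 0.86 [396.0, 145.0, 22.0, 30.0] [0.613 0.161 0.253] [ 0.355 -1.063 -0.005] [1.164 0.686 0.917]
mug 0.57 [387.0, 277.0, 43.0, 53.0] [ 0.759 -0.165  0.059] [ 0.663 -1.063 -0.004] [1.164 0.002 0.917]
mug 0.36 [402.0, 158.0, 32.0, 55.0] [0.637 0.14  0.235] [ 0.536 -1.063 -0.005] [1.164 0.443 0.917]
mug 0.27 [291.0, 246.0, 75.0, 55.0] [ 0.464 -0.159  0.028] [ 0.342 -1.063 -0.004] [ 1.164 -0.005  0
[... 3770 characters left out ...]
 [391.0, 265.0, 27.0, 24.0] [ 0.333 -0.32   0.028] [ 0.289 -0.369 -0.007] [ 0.385 -0.031  1.375]
swivel_axis 0.9 [271.7, 140.9] [0.709 0.085 0.231]
tilt_hinge 0.74 [255.6, 160.7] [0.646 0.133 0.23 ]
book_far_left 0.73 [320.7, 202.7] [ 0.545 -0.075 -0.002]
book_far_left 0.68 [231.0, 276.7] [0.28  0.238 0.031]
book_far_left 0.17 [184.3, 222.1] [0.465 0.389 0.088]
book_far_right 0.92 [258.4, 230.9] [ 0.441  0.151 -0.005]
book_far_right 0.86 [364.5, 219.0] [ 0.484 -0.229  0.034]
book_far_right 0.61 [403.3, 184.3] [ 0.609 -0.37   0.033]
book_near_left 0.82 [257.3, 292.5] [0.226 0.145 0.029]
book_near_left 0.8 [311.5, 241.1] [ 0.405 -0.042 -0.004]
station 0.92 [283.7, 193.6] [ 0.577  0.061 -0.001]
```

```bash
python3 -c "
import cv2
a=cv2.imread('pics/top0.png')[90:340,140:500]; cv2.imwrite('pics/t.png',cv2.resize(a,None,fx=2.2,fy=2.2,interpolation=cv2.INTER_CUBIC))
a=cv2.imread('pics/scene0.png')[80:380,160:500]; cv2.imwrite('pics/s.png',cv2.resize(a,None,fx=1.9,fy=1.9,interpolation=cv2.INTER_CUBIC))"
```

```text
(no output)
```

View pics/t.png

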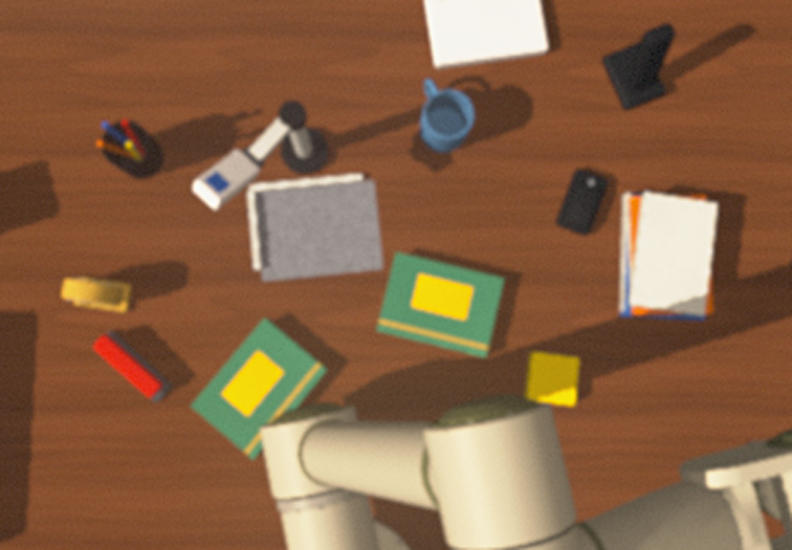

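View pics/s.png

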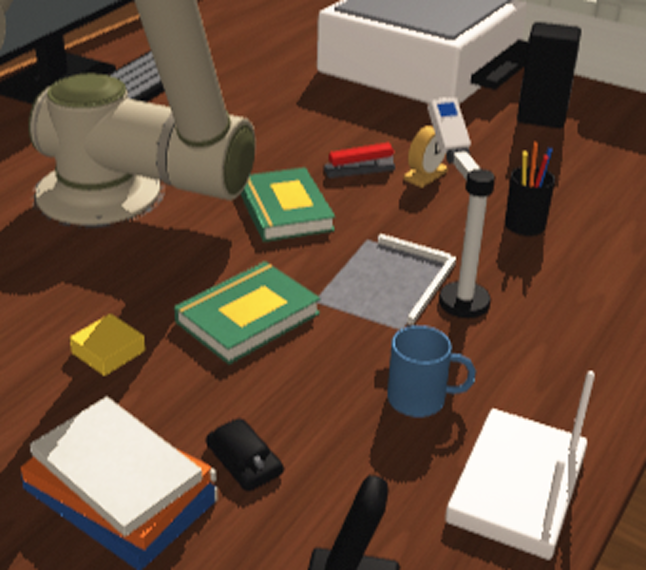

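Both views show two green books: the one right of the mat (about 340,227 in "top") is farther from the base, so it's the target. The mat is at (283,193) with the far guide at its top and the side guide on its left. The camera arm is swung towards +y with the head tilted up.

```bash
cat >> h.py <<'E'
def seg(im,box,lo,hi,zr,fish=False):
    hsv=cv2.cvtColor(im['pixels'],cv2.COLOR_RGB2HSV); m=cv2.inRange(hsv,np.array(lo),np.array(hi))>0
    v,u=np.nonzero(m); p=P(im,u,v,fish)
    k=(p[:,2]>zr[0])&(p[:,2]<zr[1])&(p[:,0]>box[0])&(p[:,0]<box[1])&(p[:,1]>box[2])&(p[:,1]<box[3])
    return p[k]
def rect(p):
    c,s,a=cv2.minAreaRect((p[:,:2]*1000).astype(np.float32)); return np.round(c,1),np.round(s,1),round(a,1),len(p),p[:,2].mean().round(4)
E
python3 - <<'E'
from h import *
for n in ('scene','top'):
    im=shot(n)
    print(n,'book',rect(seg(im,(.34,.56,-.28,0),(15,60,40),(90,255,255),(.02,.04))))
    print('green',rect(seg(im,(.34,.56,-.28,0),(50,60,40),(90,255,255),(.02,.04))))
    print('mat',rect(seg(im,(.45,.72,-.05,.22),(0,0,60),(179,40,170),(-.006,.006))))
    print('guide',rect(seg(im,(.45,.72,-.05,.22),(0,0,160),(179,60,255),(.008,.02))))
    p=seg(im,(.45,.72,-.05,.25),(0,0,130),(179,60,255),(.2,.32)); print('head',rect(p))
    for q in ('guide_far','guide_side'):
        for r in models.outline_of(n,q)[:2]:
            v,u=np.nonzero(r['region']); p=P(im,u,v); p=p[(p[:,2]>.007)&(p[:,2]<.02)]
            if len(p)>10: print(q,r['confidence'],rect(p))
print(env.observe())
E
```

```text
scene book (array([ 452.2, -140.5]), array([184.4, 137.7]), 77.0, 1726, np.float64(0.0291))
green (array([ 452.2, -140.5]), array([184.4, 137.7]), 77.0, 1160, np.float64(0.029))
mat (array([601.6,  58.6]), array([206.9, 219.4]), 5.3, 1816, np.float64(-0.0006))
guide (array([626.7, 107.4]), array([112.5, 231.9]), 42.3, 188, np.float64(0.0126))
head (array([651. , 131.6]), array([ 47.7, 175.3]), 48.0, 438, np.float64(0.2472))
guide_far 0.53 (array([654.3,  76.6]), array([ 12.5, 182.4]), 5.8, 140, np.float64(0.0121))
guide_side 0.65 (array([576.8, 161.6]), array([126.4,  19.4]), 5.5, 108, np.float64(0.0114))
guide_side 0.15 (array([ 624.9, -382.4]), array([ 59.3, 104.1]), 71.1, 247, np.float64(0.0153))
top book (array([ 450.6, -140.1]), array([179.9, 130.4]), 76.5, 1853, np.float64(0.0291))
green (array([ 451.3, -141.6]), array([177.4, 127.9]), 76.4, 1078, np.float64(0.029))
mat (array([575.9,  59.8]), array([147.7, 198.1]), 6.3, 2056, np.float64(-0.0001))
guide (array([624.1, 111. ]), array([111.6, 228.3]), 42.6, 233, np.float64(0.013))
head (array([636.3, 145.4]), array([ 43.7, 154.7]
[... 417 characters left out ...]
9056e+01, -1.23358376e+01]), 'qvel': array([-0.05117632, -0.09741865,  0.08614792,  0.10243091,  0.02516623,
       -0.03844921]), 'joint_efforts': array([ 1.84509699e-04, -4.48325372e+01, -2.31462389e+01, -2.12939481e-04,
        5.45682960e-04,  3.57461943e-06]), 'position': array([ 0.23167958, -0.49881065,  0.19911299]), 'tool_rot': array([[ 9.06951987e-01,  4.21234012e-01,  1.11945387e-05],
       [ 4.21234012e-01, -9.06951987e-01,  3.54444964e-05],
       [ 2.50833365e-05, -2.74309360e-05, -9.99999999e-01]]), 'ft_force': array([-0.06387805,  0.21001542,  0.88975162]), 'wrist_torque': array([ 0.02305555, -0.00513216,  0.05910558]), 'gripper_force': 0.0, 'grip_width': 0.08531382961114026}
```

Request:
{"api": "jog_arm", "payload": {"plan": "0 0 6.4 0 0 0 0;0 0 6.4 0 0 0 0;0 0 6.4 0 0 0 0;0 0 6.4 0 0 0 0;0 0 6.4 0 0 0 0;0 0 6.4 0 0 0 0;0 0 0 0 -4 0 0;0 0 0 0 -4 0 0;0 0 0 0 -4 0 0;0 0 0 0 -4 0 0"}}

```text
time_s: 3.03
position: [0.269, -0.3415, 0.199]
tool_rot: [[0.972, -0.234, 0.0], [-0.234, -0.972, 0.0], [0.0, -0.0, -1.0]]
ft_force: [0.6, 1.1, -0.3]
grip_width: 0.0853
gripper_force: 0.0
```

Request:
{"api": "jog_arm", "payload": {"plan": "0 0 0 0.6 -4 0 0;0 0 0 0.6 -4 0 0;0 0 0 0.6 -4 0 0;0 0 0 0.6 -4 0 0;0 0 0 0.7 -4 0 0;0 0 0 0.7 -4 0 0;0 0 0 0 0 0 0;0 0 0 0 0 0 0"}}

```text
time_s: 3.7
position: [0.3624, -0.117, 0.1993]
tool_rot: [[0.974, -0.228, 0.0], [-0.228, -0.974, -0.0], [0.0, 0.0, -1.0]]
ft_force: [-0.2, -0.3, -1.0]
grip_width: 0.0854
gripper_force: 0.0
```

Run:
```python
from h import *
im=shot('wrist','w1'); print(im['fov_y'],im['world_from_camera'].round(3).tolist())
print('book',rect(seg(im,(.34,.56,-.28,0.02),(15,60,40),(90,255,255),(.02,.04),True)))
print('mat',rect(seg(im,(.45,.72,-.06,.22),(0,0,60),(179,40,170),(-.006,.006),True)))
print('guide',rect(seg(im,(.45,.72,-.06,.22),(0,0,160),(179,60,255),(.009,.019),True)))
for q in ('guide_far','guide_side'):
    for r in models.outline_of('wrist',q)[:2]:
        v,u=np.nonzero(r['region']); p=P(im,u,v,True); p=p[(p[:,2]>.009)&(p[:,2]<.019)]
        if len(p)>10: print(q,r['confidence'],rect(p))
```

```text
65.70646984690485 [[-0.228, -0.935, -0.273, 0.43], [-0.974, 0.219, 0.064, -0.134], [0.0, 0.28, -0.96, 0.373], [0.0, 0.0, 0.0, 1.0]]
book (array([ 450.3, -141.8]), array([181. , 130.5]), 76.8, 18155, np.float64(0.0289))
mat (array([572.8, 150.6]), array([130. ,  19.5]), 6.9, 703, np.float64(-0.0002))
guide (array([601.1, 145.2]), array([ 91.7, 173.5]), 56.2, 889, np.float64(0.0126))
guide_far 0.78 (array([646. , 116.2]), array([ 12.3, 113.1]), 5.7, 429, np.float64(0.0124))
guide_far 0.3 (array([462.2, 405.6]), array([83.7, 44.4]), 81.0, 271, np.float64(0.0109))
guide_side 0.86 (array([570.5, 162.6]), array([128.9,  13.4]), 5.7, 526, np.float64(0.0124))
```

View pics/w1.png

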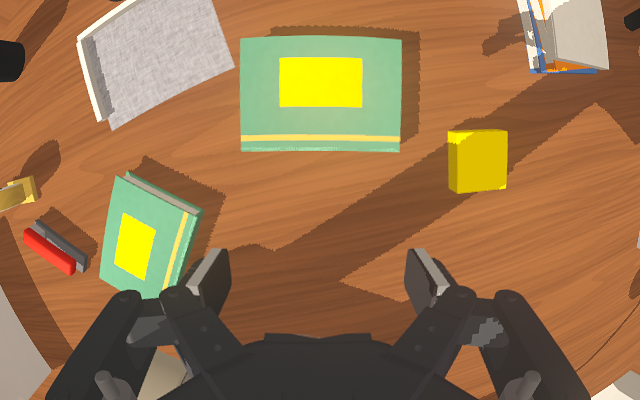

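The wrist view shows the target book squarely between the fingers (320,95) with free desk in front of the spine; the look-alike (150,240) is clear of the left finger. Next I'll lower the tool and begin pushing on the spine.

Request:
{"api": "jog_arm", "payload": {"plan": "0 0 0 0 0 3.5 0;0 0 0 0 0 3.5 0;0 0 0 0 0 3.5 0;0 0 0 0 0 3.5 0;0 0 0 0 0 3 0;0 0 0 0 0 2 0;0 0 0 0 0 1 0;0 0 0 0 0 0 0;0 0 0 0.6 0 0 0;0 0 0 0.6 0 0 0"}}

```text
time_s: 4.68
position: [0.3743, -0.1227, -0.0002]
tool_rot: [[0.972, -0.235, 0.001], [-0.235, -0.972, -0.001], [0.001, 0.001, -1.0]]
ft_force: [0.0, 0.1, 0.1]
grip_width: 0.0853
gripper_force: 0.0
```

Request:
{"api": "jog_arm", "payload": {"plan": "0 0 -1 0.5 0 0 0;0 0 -1.5 0.7 0 0 0;0 0 -1.5 0.7 0 0 0;0 0 -1.5 0.7 0 0 0;0 0 -1.5 0.7 0 0 0;0 0 -1.5 0.7 0 0 0;0 0 -1.5 0.7 0 0 0;0 0 -1.5 0.7 0 0 0;0 0 -1.5 0.7 0 0 0;0 0 0 0 0 0 0"}}

```text
time_s: 5.52
position: [0.4353, -0.13, -0.0009]
tool_rot: [[1.0, -0.006, 0.001], [-0.006, -1.0, -0.001], [0.001, 0.001, -1.0]]
ft_force: [-0.3, 0.0, -0.2]
grip_width: 0.0852
gripper_force: 0.0
```

```bash
cat >> h.py <<'E'
YAW=np.radians(5.8); X=np.array([np.cos(YAW),np.sin(YAW)]); Y=np.array([-X[1],X[0]]); O=np.array([580.5,68.1])
def st(p): d=np.asarray(p)[:2]-O; return np.round([d@X,d@Y],1)
def book(cam,box=(.34,.72,-.28,.02)):
    im=shot(cam); c,s,a,n,z=rect(seg(im,box,(15,60,40),(90,255,255),(.02,.04),cam=='wrist'))
    print(cam,'book station',st(c),'size',s,'yaw rel',a,'->',round((a-5.8+45)%90-45,1),n)
    o=env.observe(); print('tcp station',st(o['position']*1000),'z',o['position'][2].round(4),'yaw rel',round(np.degrees(np.arctan2(o['tool_rot'][1,0],o['tool_rot'][0,0]))-5.8,1),o['ft_force'].round(1),o['time_s'])
    return im
E
python3 -c "
from h import *
book('wrist',(.34,.72,-.28,.04));book('top',(.34,.72,-.28,.04))"
```

```text
wrist book station [-151.3 -196.1] size [182.1 131.1] yaw rel 76.6 -> -19.2 68643
tcp station [-165.3 -182. ] z -0.001 yaw rel -6.2 [ 0.3 -0.3 -0.2] 5.5667
top book station [-150.3 -194.1] size [180.3 129.4] yaw rel 76.3 -> -19.5 332
tcp station [-165.8 -181.8] z -0.001 yaw rel -6.3 [ 0.9 -0.4  1.2] 5.6167
```

```bash
python3 -c "
from h import *
a=shot('wrist'); b=shot('scene')
c=np.vstack([cv2.resize(a['pixels'],(480,300)),cv2.resize(b['pixels'][140:300,200:456],(480,300),interpolation=cv2.INTER_CUBIC)])
cv2.imwrite('pics/w2.png',c[:,:,::-1])"
```

```text
(no output)
```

View pics/w2.png

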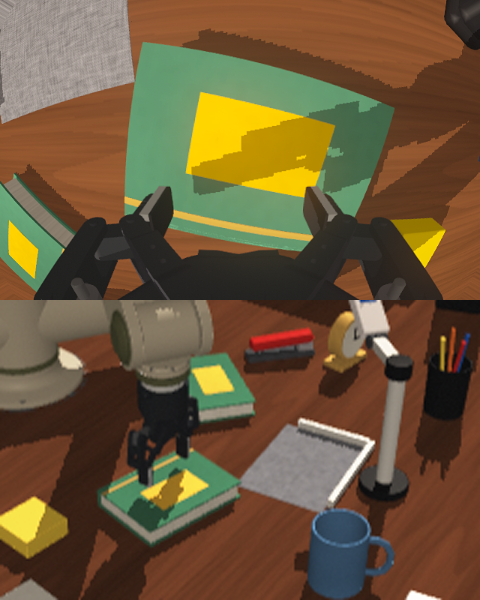

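The picture shows both fingertips (165,190 and 315,190) hovering over the book's cover rather than behind the spine. The tips stand higher than I assumed, so I'll measure their height.

```bash
python3 -c "
from h import *
a=shot('wrist'); f=640/480
v,u=np.mgrid[0:400,0:640]; p=P(a,u.ravel(),v.ravel(),True)*1000
hsv=cv2.cvtColor(a['pixels'],cv2.COLOR_RGB2HSV).reshape(-1,3)
o=env.observe(); R=o['tool_rot']; t=(p-o['position']*1000)@R
for s in (-1,1):
    k=(abs(t[:,0])<40)&(t[:,1]*s>25)&(t[:,1]*s<80)&(hsv[:,1]<80)&(hsv[:,2]>20)&(p[:,2]>33)&(p[:,2]<90)
    q=p[k]; print(k.sum(),np.percentile(q[:,2],[1,5,25,50]).round(),np.percentile(t[k],[2,50,98],axis=0).round(0).tolist())
print(st(o['position']*1000))
"
```

```text
2440 [46. 49. 59. 69.] [[-10.0, -61.0, -90.0], [6.0, -43.0, -70.0], [12.0, -42.0, -48.0]]
1418 [47. 53. 66. 74.] [[-12.0, 43.0, -91.0], [9.0, 47.0, -75.0], [12.0, 65.0, -50.0]]
[-166.2 -181.8]
```

Request:
{"api": "jog_arm", "payload": {"plan": "0 0 0 0 0 -1 0;0 0 6.5 0 0 0 0;0 0 6.5 0 0 0 0;0 0 0 -2.5 0.3 0 0;0 0 0 -2.5 0.3 0 0;0 0 0 -2.4 0.2 0 0;0 0 0 0 0 1 0;0 0 0 0 0 1 0;0 0 0 0 0 1 0;0 0 0 0 0 0 0"}}

```text
time_s: 6.6
position: [0.3592, -0.1199, -0.0218]
tool_rot: [[0.972, -0.234, -0.002], [-0.234, -0.972, 0.001], [-0.002, -0.001, -1.0]]
ft_force: [-1.0, 0.7, 0.2]
grip_width: 0.0852
gripper_force: 0.0
```

```bash
python3 -c "
from h import *
a=book('wrist',(.34,.72,-.28,.04)); print(env.tcp_to_grasp)
v,u=np.mgrid[0:400,0:640]; p=P(a,u.ravel(),v.ravel(),True)*1000
hsv=cv2.cvtColor(a['pixels'],cv2.COLOR_RGB2HSV).reshape(-1,3)
o=env.observe(); R=o['tool_rot']; t=(p-o['position']*1000)@R
for s in (-1,1):
    k=(abs(t[:,0])<16)&(t[:,1]*s>25)&(t[:,1]*s<80)&(hsv[:,1]<80)&(hsv[:,2]>20)&(p[:,2]>6)&(p[:,2]<90)
    q=p[k]; print(k.sum(),np.percentile(q[:,2],[1,5,25,50]).round(),np.percentile(t[k],[2,50,98],axis=0).round(0).tolist())
cv2.imwrite('pics/w3.png',a['pixels'][:,:,::-1])
"
```

```text
wrist book station [-192.1 -149.2] size [243.1 180.7] yaw rel 76.6 -> -19.2 83172
tcp station [-238.8 -164.8] z -0.0212 yaw rel -19.3 [-1.3  0.1  0.6] 6.65
-0.0187
7240 [29. 38. 66. 76.] [[-11.0, -70.0, -111.0], [8.0, -52.0, -97.0], [16.0, -29.0, -53.0]]
7340 [28. 37. 64. 76.] [[-11.0, 30.0, -111.0], [8.0, 53.0, -97.0], [16.0, 72.0, -52.0]]
```

View pics/w3.png

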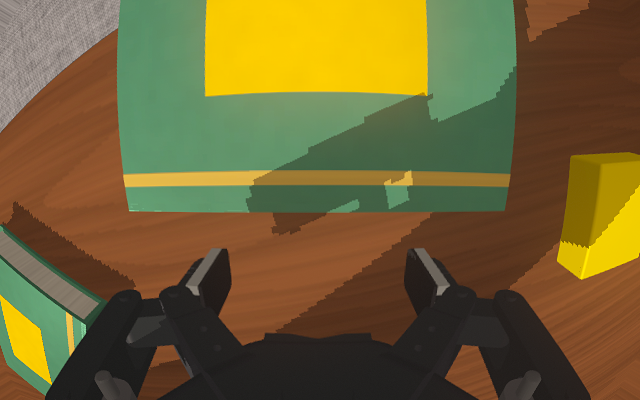

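Request:
{"api": "jog_arm", "payload": {"plan": "0 0 0 0 0 0 110;0 0 0 0 0 0 110;0 0 0 0 0 0 110;0 0 0 0 0 0 110;0 0 0 0 0 0 110;0 0 0 0 0 0 110"}}

```text
time_s: 7.15
position: [0.3601, -0.1203, -0.0207]
tool_rot: [[0.972, -0.233, 0.0], [-0.233, -0.972, -0.0], [0.0, 0.0, -1.0]]
ft_force: [0.5, -0.1, 0.4]
grip_width: 0.0485
gripper_force: 0.0
```

```bash
cat >> h.py <<'E'
def tips(a):
    v,u=np.mgrid[0:400,0:640]; p=P(a,u.ravel(),v.ravel(),True)*1000
    hsv=cv2.cvtColor(a['pixels'],cv2.COLOR_RGB2HSV).reshape(-1,3)
    o=env.observe(); t=(p-o['position']*1000)@o['tool_rot']
    for s in (-1,1):
        k=(abs(t[:,0])<16)&(t[:,1]*s>0)&(t[:,1]*s<80)&(hsv[:,1]<80)&(hsv[:,2]>20)&(p[:,2]>6)&(p[:,2]<90)
        q=p[k]; print('tips z',np.percentile(q[:,2],[.5,1,5,25]).round(),np.percentile(t[k][q[:,2]<np.percentile(q[:,2],8)],[2,50,98],axis=0).round(0).tolist())
E
python3 -c "
from h import *
tips(shot('wrist'))"
```

```text
tips z [20. 23. 38. 65.] [[-10.0, -36.0, -66.0], [9.0, -28.0, -55.0], [10.0, -23.0, -39.0]]
tips z [18. 20. 30. 63.] [[-10.0, 25.0, -57.0], [6.0, 27.0, -49.0], [10.0, 38.0, -37.0]]
```

Request:
{"api": "jog_arm", "payload": {"plan": "0 0 0 0 0 0.5 110;0 0 0 0.7 0 0 110;0 0 0 0.7 0 0 110;0 0 -1 0.5 0 0 110;0 0 -1.5 0.7 0 0 110;0 0 -1.5 0.7 0 0 110;0 0 -1.5 0.7 0 0 110;0 0 -1.5 0.7 0 0 110;0 0 -1.5 0.7 0 0 110;0 0 0 0 0 0 110"}}

```text
time_s: 8.03
position: [0.4142, -0.1307, -0.0259]
tool_rot: [[0.996, -0.085, 0.001], [-0.085, -0.996, -0.0], [0.001, 0.0, -1.0]]
ft_force: [0.1, 0.5, 0.3]
grip_width: 0.0481
gripper_force: 0.0
```

```bash
python3 -c "
from h import *
book('wrist',(.34,.72,-.28,.04));book('top',(.34,.72,-.28,.04))"
```

```text
wrist book station [-126.5 -194.3] size [185.6 135.2] yaw rel 85.6 -> -10.2 100406
tcp station [-185.9 -180.9] z -0.0259 yaw rel -10.7 [-0.5 -0.3  0.7] 8.0833
top book station [-110.6 -195.3] size [180.  129.8] yaw rel 83.3 -> -12.5 1236
tcp station [-186.2 -180.7] z -0.0259 yaw rel -10.8 [-1.   0.4  0.5] 8.1333
```

Request:
{"api": "jog_arm", "payload": {"plan": "0 0 -1.4 0.7 0 0 110;0 0 -1.4 0.7 0 0 110;0 0 -1.4 0.7 0 0 110;0 0 -1.4 0.7 0 0 110;0 0 -1.4 0.7 0 0 110;0 0 -1.4 0.7 0 0 110;0 0 -1.4 0.7 0 0 110;0 0 -0.9 0.7 0 0 110;0 0 0 0.7 0 0 110;0 0 0 0.7 0 0 110"}}

```text
time_s: 8.97
position: [0.4836, -0.129, -0.026]
tool_rot: [[0.995, 0.1, -0.0], [0.1, -0.995, 0.0], [-0.0, -0.0, -1.0]]
ft_force: [-2.5, -0.9, -1.6]
grip_width: 0.0487
gripper_force: 1.2
```

Request:
{"api": "jog_arm", "payload": {"plan": "0 0 0 0.7 0 0 110;0 0 0 0.7 0 0 110;0 0 0 0.6 0 0 110;0 0 0 0.5 0 0 110;0 0 0 0.4 0 0 110;0 0 0 0 0 0 110"}}

```text
time_s: 9.47
position: [0.5128, -0.1263, -0.0258]
tool_rot: [[0.995, 0.1, 0.001], [0.1, -0.995, -0.0], [0.001, 0.001, -1.0]]
ft_force: [-0.2, -0.2, 0.0]
grip_width: 0.0484
gripper_force: 0.0
```

```bash
python3 -c "
from h import *
book('top',(.34,.72,-.28,.04));tips(shot('wrist'))"
```

```text
top book station [  -9.9 -186.1] size [126.9 177.4] yaw rel 6.0 -> 0.2 951
tcp station [ -87.2 -186.6] z -0.0257 yaw rel -0.1 [ 0.3  0.2 -0.3] 9.5167
tips z [22. 26. 29. 61.] [[-10.0, -67.0, -60.0], [10.0, -24.0, -54.0], [16.0, -1.0, -42.0]]
tips z [17. 22. 30. 61.] [[-10.0, 2.0, -64.0], [6.0, 25.0, -55.0], [15.0, 40.0, -38.0]]
```

Request:
{"api": "jog_arm", "payload": {"plan": "0 0 0 -2 0 0 110;0 0 0 0 0 -4 110;0 0 0 0 0 -4 110;0 0 -4 2.4 3 0 110;0 0 0 2.4 3 0 110;0 0 0 2.4 3 0 110;0 0 0 2.6 3 0 110;0 0 -7 0 0 0 110;0 0 -7 0 0 0 110;0 0 -7 0 0 0 110"}}

```text
time_s: 10.4
position: [0.6072, -0.2325, 0.0539]
tool_rot: [[0.857, 0.515, 0.001], [0.515, -0.857, -0.0], [0.001, 0.001, -1.0]]
ft_force: [-0.3, 0.3, 0.3]
grip_width: 0.0486
gripper_force: 0.0
```

Request:
{"api": "jog_arm", "payload": {"plan": "0 0 -7 0 0 0 110;0 0 -7 0 0 0 110;0 0 -7 0 0 0 110;0 0 -7 0 0 0 110;0 0 -7 0 0 0 110;0 0 -7 0 0 0 110;0 0 -7 0 0 0 110;0 0 -7 0 0 0 110;0 0 -7 0 0 0 110;0 0 -2 0 0 0 110"}}

```text
time_s: 11.23
position: [0.607, -0.2321, 0.0544]
tool_rot: [[-0.106, 0.994, 0.001], [0.994, 0.106, -0.0], [-0.0, 0.001, -1.0]]
ft_force: [-0.9, -0.7, -0.3]
grip_width: 0.0486
gripper_force: 0.0
```

```bash
python3 -c "
from h import *
book('top',(.34,.72,-.28,.04));book('wrist',(.34,.72,-.35,.04))"
```

```text
top book station [ -11.7 -178.8] size [131.2 162.6] yaw rel 5.7 -> -0.1 1238
tcp station [  -4.  -301.3] z 0.0544 yaw rel 90.2 [-0.1 -0.2 -0.2] 11.2833
wrist book station [-120.4 -255.3] size [396.1 163.7] yaw rel 26.7 -> 20.9 37006
tcp station [  -4.  -301.3] z 0.0544 yaw rel 89.9 [0.1 0.2 0.1] 11.3333
```

Request:
{"api": "jog_arm", "payload": {"plan": "0 0 0 0 -0.6 3 110;0 0 0 0 0 3 110;0 0 0 0 0 2 110;0 0 0 0.7 0 0 110;0 0 0 0.7 0 0 110;0 0 0 0.7 0 0 110;0 0 0 0.7 0 0 110;0 0 0 0.7 0 0 110;0 0 0 0.7 0 0 110;0 0 0 0.7 0 0 110"}}

```text
time_s: 12.17
position: [0.5971, -0.1842, -0.0241]
tool_rot: [[-0.1, 0.995, 0.004], [0.995, 0.1, -0.003], [-0.003, 0.003, -1.0]]
ft_force: [0.2, -5.8, 2.9]
grip_width: 0.0488
gripper_force: 3.0
```

Request:
{"api": "jog_arm", "payload": {"plan": "0 0 0 0.7 0 0 110;0 0 0 0.7 0 0 110;0 0 0 0.7 0 0 110;0 0 0 0.7 0 0 110;0 0 0 0.7 0 0 110;0 0 0 0.7 0 0 110;0 0 0 0.7 0 0 110;0 0 0 0.7 0 0 110;0 0 0 0.7 0 0 110;0 0 0 0.7 0 0 110"}}

```text
time_s: 13.0
position: [0.5902, -0.1145, -0.0241]
tool_rot: [[-0.099, 0.995, 0.004], [0.995, 0.099, -0.003], [-0.003, 0.003, -1.0]]
ft_force: [0.6, -6.2, 4.1]
grip_width: 0.0489
gripper_force: 3.2
```

```bash
python3 -c "
from h import *
book('top',(.46,.72,-.2,.12));tips(shot('wrist'))"
```

```text
top book station [ -8.6 -53.1] size [131.9 120. ] yaw rel 3.1 -> -2.7 965
tcp station [  -8.9 -181.2] z -0.0242 yaw rel 89.9 [ 1.2 -2.4  3.1] 13.05
tips z [18. 21. 33. 61.] [[-10.0, -39.0, -62.0], [6.0, -26.0, -55.0], [11.0, -25.0, -38.0]]
tips z [18. 22. 32. 61.] [[-9.0, 23.0, -62.0], [7.0, 24.0, -54.0], [11.0, 55.0, -38.0]]
```

Request:
{"api": "jog_arm", "payload": {"plan": "0 0 0 0.7 0 0 110;0 0 0 0.7 0 0 110;0 0 0 0.7 0 0 110;0 0 0 0.7 0 0 110;0 0 0 0.7 0 0 110;0 0 0 0.7 0 0 110;0 0 0 0.7 0 0 110;0 0 0 0.7 0 0 110;0 0 0 0.7 0 0 110;0 0 0 0.3 0 0 110"}}

```text
time_s: 13.93
position: [0.5833, -0.0486, -0.0247]
tool_rot: [[-0.1, 0.995, 0.003], [0.995, 0.1, -0.002], [-0.002, 0.002, -1.0]]
ft_force: [0.7, -5.8, 4.5]
grip_width: 0.0483
gripper_force: 3.5
```

```bash
python3 -c "
from h import *
im=book('top',(.46,.72,-.2,.2))
p=seg(im,(.46,.72,-.2,.2),(15,60,40),(90,255,255),(.02,.04))*1000
s=(p[:,:2]-O)@np.array([X,Y]).T
for y in range(-60,90,20):
    k=abs(s[:,1]-y)<10
    if k.any(): print(y,s[k,0].min().round(1),s[k,0].max().round(1))
w=shot('wrist','w4')
"
```

```text
top book station [-9.6 19.6] size [127.8 110.3] yaw rel 4.8 -> -1.0 892
tcp station [  -9.1 -116. ] z -0.0248 yaw rel 89.9 [ 1.9 -2.9  2.5] 13.9833
-40 20.9 53.3
-20 -17.1 53.5
0 -73.0 54.0
20 -72.9 53.3
40 -73.1 54.0
60 -72.1 54.9
80 -71.3 52.2
```

View pics/w4.png

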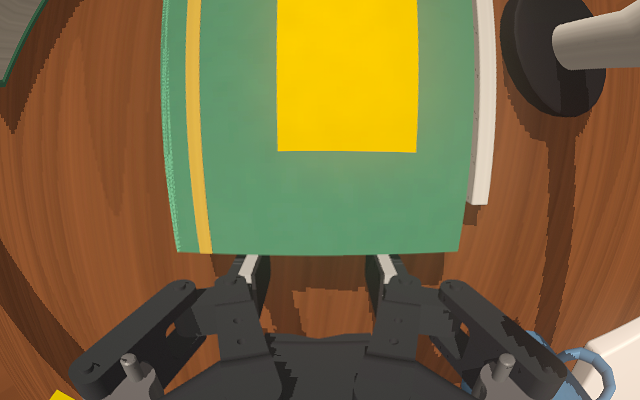

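The wrist view shows the book straight on the mat, far guide on the right (482,100) with a small even gap, fingers at its right end. Now around to the spine for the final x push.

Request:
{"api": "jog_arm", "payload": {"plan": "0 0 0 -2.5 0 0 110;0 0 0 0 0 -3 110;0 0 0 0 0 -2 110;0 0 0 0 -3.2 0 110;0 0 0 0 -3.2 0 110;0 0 0 0 -3.4 0 110;0 0 7 0 0 0 110;0 0 7 0 0 0 110;0 0 7 0 0 0 110;0 0 7 0 0 0 110"}}

```text
time_s: 14.87
position: [0.487, -0.0825, 0.0242]
tool_rot: [[0.385, 0.923, -0.001], [0.923, -0.385, 0.001], [0.001, -0.001, -1.0]]
ft_force: [0.3, 0.1, 0.6]
grip_width: 0.0482
gripper_force: 0.0
```

Request:
{"api": "jog_arm", "payload": {"plan": "0 0 7 0 0 0 110;0 0 7 0 0 0 110;0 0 7 0 0 0 110;0 0 7 0 0 0 110;0 0 7 0 0 0 110;0 0 7 0 0 0 110;0 0 7 0 0 0 110;0 0 7 0 0 0 110;0 0 6 0 0 0 110;0 0 0 0 0 0 110"}}

```text
time_s: 15.7
position: [0.487, -0.0825, 0.0241]
tool_rot: [[0.995, 0.096, -0.001], [0.096, -0.995, 0.001], [-0.001, -0.001, -1.0]]
ft_force: [-0.4, -0.2, -0.4]
grip_width: 0.0486
gripper_force: 0.0
```

Request:
{"api": "jog_arm", "payload": {"plan": "0 0 0 0 -4 0 110;0 0 0 0 -4 0 110;0 0 0 0 -4 0 110;0 0 0 0 0 0 110"}}

```text
time_s: 16.03
position: [0.4732, 0.042, 0.0241]
tool_rot: [[0.994, 0.108, -0.002], [0.108, -0.994, 0.002], [-0.002, -0.002, -1.0]]
ft_force: [-0.3, -0.8, -0.7]
grip_width: 0.0488
gripper_force: 0.0
```

```bash
python3 -c "
from h import *
book('top',(.46,.72,-.2,.2));book('wrist',(.4,.72,-.2,.2))
"
```

```text
top book station [ -8.6 -14.8] size [128.2 179.1] yaw rel 4.1 -> -1.7 1186
tcp station [-108.5  -17.7] z 0.0241 yaw rel 0.4 [ 1.3 -0.3 -0.7] 16.0833
wrist book station [-67.4   2.8] size [203.8 218.5] yaw rel 6.0 -> 0.2 54425
tcp station [-108.   -19.6] z 0.0242 yaw rel 0.2 [ 0.2 -0.4  0.3] 16.1333
```

Request:
{"api": "jog_arm", "payload": {"plan": "0 0 0 0 0 2.5 110;0 0 0 0 0 2.5 110;0 0 0 0.7 0 0 110;0 0 0 0.7 0 0 110;0 0 0 0.7 0 0 110;0 0 0 0.3 0 0 110;0 0 0 0.3 0 0 110;0 0 0 0.2 0 0 110;0 0 0 0.1 0 0 110;0 0 0 0 0 0 110"}}

```text
time_s: 16.97
position: [0.5048, 0.0392, -0.0249]
tool_rot: [[0.995, 0.1, -0.001], [0.1, -0.995, -0.0], [-0.001, 0.0, -1.0]]
ft_force: [-5.7, -1.7, 2.9]
grip_width: 0.0486
gripper_force: 2.9
```

```bash
cat >> h.py <<'E'
def edges():
    im=book('top',(.46,.72,-.2,.2))
    p=seg(im,(.46,.72,-.2,.2),(15,60,40),(90,255,255),(.02,.04))*1000
    s=(p[:,:2]-O)@np.array([X,Y]).T
    print('far edge',[(y,s[abs(s[:,1]-y)<8,0].max().round(1)) for y in (-75,-50,-25,0,25,50,75) if (abs(s[:,1]-y)<8).any()])
    print('left edge',[(x,s[abs(s[:,0]-x)<8,1].max().round(1)) for x in (-50,-25,0,25,50) if (abs(s[:,0]-x)<8).any()])
E
python3 -c "
from h import *
edges()"
```

```text
top book station [ -1.4 -14.1] size [126.8 177. ] yaw rel 5.6 -> -0.2 866
tcp station [-78.2 -21.1] z -0.0249 yaw rel -0.1 [-5.9 -1.6  3.7] 17.0167
far edge [(-75, np.float64(60.5)), (-50, np.float64(60.2)), (-25, np.float64(59.2)), (0, np.float64(60.6)), (25, np.float64(59.3)), (50, np.float64(58.3)), (75, np.float64(59.9))]
left edge [(-50, np.float64(-94.6)), (-25, np.float64(-90.9)), (0, np.float64(72.9)), (25, np.float64(74.3)), (50, np.float64(72.8))]
```

Request:
{"api": "jog_arm", "payload": {"plan": "0 0 0 0.1 0 0 110;0 0 0 0.1 0 0 110;0 0 0 0 0 0 110"}}

```text
time_s: 17.27
position: [0.5066, 0.0395, -0.0249]
tool_rot: [[0.995, 0.1, -0.002], [0.1, -0.995, -0.0], [-0.002, -0.0, -1.0]]
ft_force: [-6.0, -0.7, 4.4]
grip_width: 0.0489
gripper_force: 3.0
```

Request:
{"api": "jog_arm", "payload": {"plan": "0 0 0 0.1 0 0 110;0 0 0 0 0 0 110"}}

```text
time_s: 17.43
position: [0.5076, 0.0396, -0.0249]
tool_rot: [[0.995, 0.1, -0.002], [0.1, -0.995, -0.0], [-0.002, -0.0, -1.0]]
ft_force: [-6.6, -0.8, 4.4]
grip_width: 0.0486
gripper_force: 3.2
```

Request:
{"api": "jog_arm", "payload": {"plan": "0 0 0 0.1 0 0 110;0 0 0 0 0 0 110"}}

```text
time_s: 17.6
position: [0.5085, 0.0397, -0.0249]
tool_rot: [[0.995, 0.1, -0.002], [0.1, -0.995, -0.0], [-0.002, -0.0, -1.0]]
ft_force: [-6.9, -0.5, 4.6]
grip_width: 0.0489
gripper_force: 3.2
```

Request:
{"api": "jog_arm", "payload": {"plan": "0 0 0 0.1 0 0 110;0 0 0 0 0 0 110"}}

```text
time_s: 17.77
position: [0.5088, 0.0398, -0.0249]
tool_rot: [[0.995, 0.1, -0.003], [0.1, -0.995, -0.0], [-0.003, -0.0, -1.0]]
ft_force: [-8.9, -1.5, 6.4]
grip_width: 0.0485
gripper_force: 4.6
```

Request:
{"api": "jog_arm", "payload": {"plan": "0 0 0 0.1 0 0 110;0 0 0 0 0 0 110"}}

```text
time_s: 17.93
position: [0.5087, 0.0398, -0.0249]
tool_rot: [[0.995, 0.1, -0.006], [0.1, -0.995, -0.0], [-0.006, -0.0, -1.0]]
ft_force: [-14.0, -4.1, 9.4]
grip_width: 0.0485
gripper_force: 6.8
```

```bash
python3 -c "
from h import *
edges()"
```

```text
top book station [  1.3 -13.5] size [131.  177.9] yaw rel 5.7 -> -0.1 827
tcp station [-74.2 -20.9] z -0.0249 yaw rel -0.0 [-12.6  -4.    9.7] 17.9833
far edge [(-75, np.float64(60.6)), (-50, np.float64(63.2)), (-25, np.float64(63.1)), (0, np.float64(64.3)), (25, np.float64(63.5)), (50, np.float64(62.2)), (75, np.float64(63.1))]
left edge [(-50, np.float64(-94.7)), (-25, np.float64(-90.5)), (0, np.float64(72.7)), (25, np.float64(74.5)), (50, np.float64(75.4))]
```

Request:
{"api": "jog_arm", "payload": {"plan": "0 0 0 -2 0 0 110;0 0 0 0 0 -2.5 110;0 0 0 0 0 -2.5 110;0 0 0 0 3.5 0 110;0 0 0 0 3.5 0 110;0 0 0 0 3.5 0 110;0 0 0 0 3.5 0 110;0 0 -7 0 0 0 110;0 0 -7 0 0 0 110;0 0 -7 0 0 0 110"}}

```text
time_s: 18.82
position: [0.506, -0.1025, 0.0252]
tool_rot: [[0.891, 0.454, 0.002], [0.454, -0.891, -0.001], [0.001, 0.002, -1.0]]
ft_force: [-0.2, 0.2, -0.0]
grip_width: 0.0487
gripper_force: 0.0
```

Request:
{"api": "jog_arm", "payload": {"plan": "0 0 -7 0 0 0 110;0 0 -7 0 0 0 110;0 0 -7 0 0 0 110;0 0 -7 0 0 0 110;0 0 -7 0 0 0 110;0 0 -7 0 0 0 110;0 0 -7 0 0 0 110;0 0 -7 0 0 0 110;0 0 -7 0 0 0 110;0 0 -6 0 0 0 110"}}

```text
time_s: 19.65
position: [0.5061, -0.1017, 0.0253]
tool_rot: [[-0.106, 0.994, 0.002], [0.994, 0.106, -0.001], [-0.001, 0.002, -1.0]]
ft_force: [0.3, 0.3, 0.0]
grip_width: 0.0486
gripper_force: 0.0
```

Request:
{"api": "jog_arm", "payload": {"plan": "0 0 0 0 3 0 110;0 0 0 0 3 0 110;0 0 0 0 3 0 110;0 0 0 0 0.5 0 110;0 0 0 0 0 2.5 110;0 0 0 0 0 2.5 110;0 0 0 0 0 0 110"}}

```text
time_s: 20.23
position: [0.5977, -0.0912, -0.029]
tool_rot: [[-0.1, 0.995, -0.006], [0.995, 0.1, 0.002], [0.003, -0.006, -1.0]]
ft_force: [-1.6, 0.2, -1.0]
grip_width: 0.0489
gripper_force: 0.0
```

```bash
python3 -c "
from h import *
edges()"
```

```text
top book station [21.8 -7.6] size [171.4 167.6] yaw rel 5.8 -> 0.0 1390
tcp station [   2.  -160.8] z -0.0267 yaw rel 89.9 [0.  0.6 0. ] 20.2833
far edge [(-75, np.float64(61.5)), (-50, np.float64(64.0)), (-25, np.float64(107.5)), (0, np.float64(64.0)), (25, np.float64(63.3)), (50, np.float64(62.3)), (75, np.float64(63.8))]
left edge [(-50, np.float64(76.2)), (-25, np.float64(74.8)), (0, np.float64(72.4)), (25, np.float64(73.9)), (50, np.float64(75.5))]
```

Request:
{"api": "jog_arm", "payload": {"plan": "0 0 0 0.8 0 0 110;0 0 0 0.8 0 0 110;0 0 0 0.8 0 0 110;0 0 0 0.8 0 0 110;0 0 0 0.8 0 0 110;0 0 0 0.5 0 0 110;0 0 0 0.4 0 0 110;0 0 0 0.4 0 0 110;0 0 0 0.2 0 0 110;0 0 0 0 0 0 110"}}

```text
time_s: 21.12
position: [0.5947, -0.0375, -0.0254]
tool_rot: [[-0.1, 0.995, 0.001], [0.995, 0.1, -0.001], [-0.001, 0.001, -1.0]]
ft_force: [-1.2, -2.9, 2.6]
grip_width: 0.0485
gripper_force: 1.6
```

Request:
{"api": "jog_arm", "payload": {"plan": "0 0 0 0.1 0 0 110;0 0 0 0.1 0 0 110;0 0 0 0 0 0 110"}}

```text
time_s: 21.37
position: [0.5946, -0.0361, -0.0254]
tool_rot: [[-0.1, 0.995, 0.001], [0.995, 0.1, -0.002], [-0.002, 0.001, -1.0]]
ft_force: [-0.3, -5.2, 2.9]
grip_width: 0.0489
gripper_force: 2.8
```

Request:
{"api": "jog_arm", "payload": {"plan": "0 0 0 0.1 0 0 110;0 0 0 0.1 0 0 110;0 0 0 0.1 0 0 110;0 0 0 0 0 0 110"}}

```text
time_s: 21.7
position: [0.5943, -0.0332, -0.0254]
tool_rot: [[-0.1, 0.995, 0.001], [0.995, 0.1, -0.002], [-0.002, 0.001, -1.0]]
ft_force: [-1.0, -6.1, 2.3]
grip_width: 0.0487
gripper_force: 3.0
```

Request:
{"api": "jog_arm", "payload": {"plan": "0 0 0 0.1 0 0 110;0 0 0 0 0 0 110"}}

```text
time_s: 21.87
position: [0.5942, -0.0323, -0.0254]
tool_rot: [[-0.1, 0.995, 0.001], [0.995, 0.1, -0.002], [-0.002, 0.001, -1.0]]
ft_force: [-1.1, -6.4, 3.9]
grip_width: 0.0487
gripper_force: 3.0
```

```bash
python3 -c "
from h import *
edges()"
```

```text
top book station [16.5 41.1] size [ 97.9 171.9] yaw rel 84.0 -> -11.8 818
tcp station [   3.5 -101.2] z -0.0254 yaw rel 89.9 [-0.9 -6.7  2.5] 21.9167
far edge [(0, np.float64(94.3)), (25, np.float64(63.9)), (50, np.float64(62.7)), (75, np.float64(64.2))]
left edge [(-50, np.float64(87.1)), (-25, np.float64(100.4)), (0, np.float64(83.5)), (25, np.float64(84.9)), (50, np.float64(83.1))]
```

Request:
{"api": "jog_arm", "payload": {"plan": "0 0 0 0.1 0 0 110;0 0 0 0.1 0 0 110;0 0 0 0 0 0 110"}}

```text
time_s: 22.17
position: [0.5944, -0.0311, -0.0254]
tool_rot: [[-0.1, 0.995, 0.002], [0.995, 0.1, -0.003], [-0.003, 0.002, -1.0]]
ft_force: [1.0, -10.1, 2.1]
grip_width: 0.0484
gripper_force: 5.1
```

Request:
{"api": "jog_arm", "payload": {"plan": "0 0 0 0.1 0 0 110;0 0 0 0 0 0 110"}}

```text
time_s: 22.33
position: [0.5949, -0.031, -0.0253]
tool_rot: [[-0.1, 0.995, 0.003], [0.995, 0.1, -0.005], [-0.005, 0.003, -1.0]]
ft_force: [1.6, -13.6, 0.8]
grip_width: 0.0485
gripper_force: 7.1
```

Request:
{"api": "jog_arm", "payload": {"plan": "0 0 0 0.1 0 0 110;0 0 0 0 0 0 110"}}

```text
time_s: 22.5
position: [0.5952, -0.0309, -0.0252]
tool_rot: [[-0.1, 0.995, 0.004], [0.995, 0.1, -0.006], [-0.006, 0.003, -1.0]]
ft_force: [3.1, -18.4, -0.9]
grip_width: 0.0484
gripper_force: 9.3
```

Request:
{"api": "jog_arm", "payload": {"plan": "0 0 0 -0.5 0 0 110;0 0 0 -2 0 0 110;0 0 0 -3 0 0 110;0 0 0 0 0 -4 110;0 0 0 0 0 -4 255;0 0 0 0 0 -4 255;0 0 0 0 0 -4 255;0 0 0 0 0 -4 255;0 0 0 0 0 -4 255;0 0 0 0 0 -4 255"}}

```text
time_s: 23.33
position: [0.5983, -0.0814, 0.2562]
tool_rot: [[-0.1, 0.995, -0.0], [0.995, 0.1, 0.001], [0.001, -0.0, -1.0]]
ft_force: [0.6, -0.3, 0.1]
grip_width: -0.0001
gripper_force: 0.0
```

```bash
cat > head.py <<'E'
from h import *
for n in ('top','scene'):
    im=shot(n)
    p=seg(im,(.45,.72,-.05,.25),(0,0,110),(179,70,255),(.205,.32))*1000
    print(n,len(p))
    b=seg(im,(.45,.72,-.05,.25),(100,100,60),(130,255,255),(.205,.34))*1000
    print('blue',len(b),b.mean(0).round(1) if len(b) else '',st(b.mean(0)) if len(b) else '')
    for q in ('swivel_axis','tilt_hinge','head_end'):
        for r in models.tip_of(n,q)[:2]: w=P(im,*np.array(r['at']))*1000; print(q,round(r['confidence'],2),w.round(0),st(w))
E
python3 -c "
from h import *
edges()
w=shot('wrist','w5'); tips(w)
exec(open('head.py').read())"
```

```text
top book station [14.3 13. ] size [154.5 198.2] yaw rel 35.8 -> 30.0 1122
tcp station [   4.8 -151.4] z 0.2648 yaw rel 89.9 [-2.8 -0.1  5.6] 23.3833
far edge [(-75, np.float64(37.7)), (-50, np.float64(64.5)), (-25, np.float64(129.4)), (0, np.float64(63.5)), (25, np.float64(63.2)), (50, np.float64(62.2)), (75, np.float64(63.6))]
left edge [(-50, np.float64(89.9)), (-25, np.float64(85.4)), (0, np.float64(86.4)), (25, np.float64(85.5)), (50, np.float64(86.9))]Traceback (most recent call last):
  File "<string>", line 4, in <module>
    w=shot('wrist','w5'); tips(w)
                          ~~~~^^^
  File "h.py", line 35, in tips
    q=p[k]; print('tips z',np.percentile(q[:,2],[.5,1,5,25]).round(),np.percentile(t[k][q[:,2]<np.percentile(q[:,2],8)],[2,50,98],axis=0).round(0).tolist())
                           ~~~~~~~~~~~~~^^^^^^^^^^^^^^^^^^^^
    return _quantile_unchecked(
        a, q, axis, out, overwrite_input, method, keepdims, weights)
    return _ureduce(a,
                    func=_quantile_ureduce_func,
    ...<5 lines>...
                    overwrite_input=overwrite_input,
                    method=method)
    r = func(a, **kwargs)
    result = _quantile(arr,
                       quantiles=q,
    ...<2 lines>...
                       out=out,
                       weights=wgt)
    slices_having_nans = np.isnan(arr[-1, ...])
                                  ~~~^^^^^^^^^
IndexError: index -1 is out of bounds for axis 0 with size 0
```

View pics/w5.png

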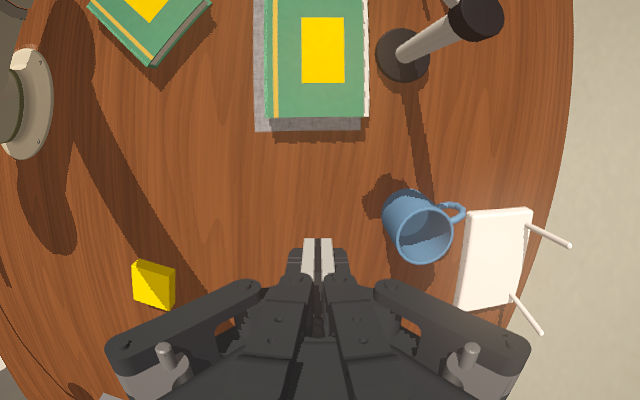

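The wrist view shows the book (315,60) in the corner, flush along the far guide, with the mat margin visible on its free sides. The shut fingers are at (318,245). Now I'll measure the camera head and the tip height.

```bash
python3 -c "
from h import *
exec(open('head.py').read())
a=shot('wrist'); o=env.observe()
v,u=np.mgrid[236:262,304:334]; p=P(a,u.ravel(),v.ravel(),True)*1000; t=(p-o['position']*1000)@o['tool_rot']
k=p[:,2]>100; print(np.percentile(t[k],[0,5,50,95,100],axis=0).round(0).tolist(),o['time_s'])
im=shot('scene'); p=P(im,*[g.ravel() for g in np.meshgrid(np.arange(640),np.arange(400))])*1000
t=(p-o['position']*1000)@o['tool_rot']; k=(abs(t[:,0])<20)&(abs(t[:,1])<30)&(t[:,2]>-90)&(t[:,2]<60); print(np.percentile(t[k],[0,50,95,99,100],axis=0).round(0).tolist())
"
```

```text
top 586
blue 32 [601.4 177.1 269.4] [ 31.8 106.3]
swivel_axis 0.79 [698.  77. 232.] [117.7  -2.6]
swivel_axis 0.21 [ 610. -363.   34.] [ -14.  -432.4]
tilt_hinge 0.58 [650. 133. 232.] [75.9 57.2]
tilt_hinge 0.57 [ 607. -366.   36.] [ -17.  -434.2]
head_end 0.55 [588. 188. 277.] [ 19.1 118.1]
scene 489
blue 56 [600.9 177.5 270.1] [ 31.4 106.7]
swivel_axis 0.65 [716.  67. 231.] [134.8 -14.8]
tilt_hinge 0.96 [655. 124. 227.] [79.5 47.8]
head_end 0.92 [587. 180. 273.] [ 17.4 110.3]
[[6.0, -8.0, -173.0], [10.0, -7.0, -58.0], [11.0, -1.0, -48.0], [11.0, 5.0, -36.0], [71.0, 6.0, -34.0]] 23.8833
[[-17.0, -29.0, -90.0], [-10.0, 4.0, -71.0], [5.0, 21.0, -40.0], [9.0, 29.0, -33.0], [11.0, 30.0, -31.0]]
```

Request:
{"api": "jog_arm", "payload": {"plan": "0 0 0 0 0 -2 255;0 0 0 0 0 -2 255;0 0 0 3.7 0.3 0 255;0 0 0 3.7 0.3 0 255;0 0 0 3.7 0.3 0 255;0 0 0 3.7 0.3 0 255;0 0 0 3.7 0.3 0 255;0 0 0 3.7 0.4 0 255;0 0 0 4 0.4 0 255;0 0 0 0 0 0 255"}}

```text
time_s: 24.77
position: [0.5946, 0.1873, 0.2936]
tool_rot: [[-0.106, 0.994, -0.001], [0.994, 0.106, 0.002], [0.002, -0.001, -1.0]]
ft_force: [0.3, 0.8, 0.8]
grip_width: 0.0
gripper_force: 0.0
```

```bash
python3 -c "
from h import *
w=shot('wrist'); o=env.observe(); print(st(o['position']*1000),o['position'],o['ft_force'].round(1))
b=shot('scene')
c=np.vstack([cv2.resize(w['pixels'],(480,300)),cv2.resize(b['pixels'][80:240,300:556],(480,300),interpolation=cv2.INTER_CUBIC)])
cv2.imwrite('pics/w6.png',c[:,:,::-1])"
```

```text
[ 26.3 114.1] [0.5950948  0.18431811 0.29359932] [-0.  -1.1 -0.1]
```

View pics/w6.png

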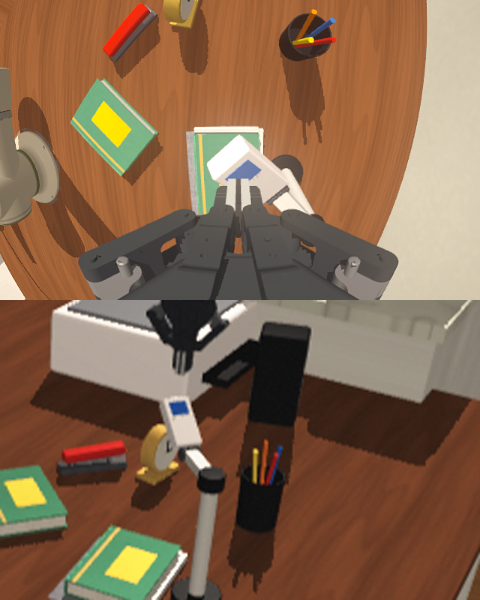

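The lower half shows the shut tips above the head's blue patch; the head still tilts up. I'll press down gently.

Request:
{"api": "jog_arm", "payload": {"plan": "0 0 0 -0.3 0.3 2 255;0 0 0 0 0 2 255;0 0 0 0 0 1 255;0 0 0 0 0 0.6 255;0 0 0 0 0 0.6 255;0 0 0 0 0 0.6 255;0 0 0 0 0 0.6 255;0 0 0 0 0 0.6 255;0 0 0 0 0 0 255"}}

```text
time_s: 25.62
position: [0.5987, 0.1783, 0.213]
tool_rot: [[-0.1, 0.995, -0.001], [0.995, 0.1, 0.0], [0.0, -0.001, -1.0]]
ft_force: [0.1, -0.3, 0.1]
grip_width: -0.0
gripper_force: 0.2
```

Request:
{"api": "jog_arm", "payload": {"plan": "0 0 0 0 0 0.4 255;0 0 0 0 0 0.4 255;0 0 0 0 0 0 255"}}

```text
time_s: 25.87
position: [0.5988, 0.1785, 0.2054]
tool_rot: [[-0.1, 0.995, -0.001], [0.995, 0.1, 0.0], [0.0, -0.001, -1.0]]
ft_force: [-0.3, 1.1, 0.4]
grip_width: -0.0002
gripper_force: 0.2
```

```bash
cat >> h.py <<'E'
def headfit():
    for n in ('top','scene'):
        im=shot(n)
        b=seg(im,(.45,.72,-.05,.25),(100,100,60),(130,255,255),(.205,.34))*1000
        p=seg(im,(.45,.74,-.05,.27),(0,0,150),(179,60,255),(.2,.32))*1000
        if len(b)>3: print(n,'blue',len(b),b.mean(0).round(1),st(b.mean(0)))
        s=np.c_[(p[:,:2]-O)@np.array([X,Y]).T,p[:,2]]; d=np.array([125.,0])-s[:,:2]; r=np.hypot(s[:,0]-125,s[:,1])
        for a,c in ((30,75),(97,115),(115,130),(130,145),(145,160),(160,180)):
            k=(r>a)&(r<c)
            if k.sum()>4: print(a,c,k.sum(),'ang',np.degrees(np.median(np.arctan2(s[k,1],125-s[k,0]))).round(1),'z med/max',np.percentile(s[k,2],[50,90]).round(0))
    o=env.observe(); print('tcp',st(o['position']*1000),o['position'][2].round(4),o['ft_force'].round(1),o['time_s'])
E
python3 -c "
from h import *
headfit()"
```

```text
30 75 110 ang 50.0 z med/max [228. 231.]
97 115 41 ang 42.0 z med/max [233. 235.]
115 130 9 ang 39.3 z med/max [232. 236.]
scene blue 6 [585.8 175.3 240.7] [ 16.1 106.1]
30 75 45 ang 52.6 z med/max [227. 229.]
97 115 57 ang 45.3 z med/max [231. 234.]
115 130 49 ang 48.9 z med/max [234. 236.]
130 145 30 ang 48.4 z med/max [235. 236.]
145 160 17 ang 42.0 z med/max [236. 237.]
160 180 10 ang 42.5 z med/max [236. 238.]
tcp [ 29.5 107.7] 0.2059 [-0.9 -0.4 -0.4] 25.9667
```

Request:
{"api": "jog_arm", "payload": {"plan": "0 0 0 0 0 0.2 255;0 0 0 0 0 0.2 255;0 0 0 0 0 0 255"}}

```text
time_s: 26.22
position: [0.5988, 0.1785, 0.2018]
tool_rot: [[-0.1, 0.995, -0.0], [0.995, 0.1, 0.0], [0.0, -0.0, -1.0]]
ft_force: [-0.1, 0.0, 1.1]
grip_width: 0.0001
gripper_force: 0.4
```

Request:
{"api": "jog_arm", "payload": {"plan": "0 0 0 0 0 -2 255;0 0 0 0 0 -4 255;0 0 0 4 0 0 255;0 0 0 4 0 0 255;0 0 0 0 0 0 255"}}

```text
time_s: 26.63
position: [0.5898, 0.2634, 0.2622]
tool_rot: [[-0.105, 0.995, 0.0], [0.995, 0.105, 0.002], [0.002, 0.001, -1.0]]
ft_force: [0.6, -0.8, -0.4]
grip_width: -0.0
gripper_force: 0.0
```

```bash
python3 -c "
from h import *
headfit()"
```

```text
top blue 38 [588.2 189.2 234.1] [ 19.9 119.7]
30 75 98 ang 50.7 z med/max [228. 230.]
97 115 84 ang 47.8 z med/max [231. 234.]
115 130 70 ang 47.5 z med/max [232. 235.]
130 145 71 ang 47.7 z med/max [233. 236.]
145 160 52 ang 45.4 z med/max [232. 235.]
160 180 78 ang 47.4 z med/max [233. 236.]
scene blue 20 [588.4 190.  234.1] [ 20.1 120.4]
97 115 49 ang 45.2 z med/max [230. 232.]
115 130 41 ang 48.1 z med/max [231. 234.]
130 145 35 ang 48.0 z med/max [232. 234.]
145 160 27 ang 47.5 z med/max [232. 235.]
160 180 19 ang 44.3 z med/max [233. 236.]
tcp [ 29.4 188.9] 0.2616 [-0.4 -0.6  0.3] 26.7333
```

Request:
{"api": "jog_arm", "payload": {"plan": "0 0 0 0 2 0 255;0 0 0 0 2 0 255;0 0 0 -2.6 0 0 255;0 0 0 -2.6 0 0 255;0 0 0 0 0 0 255;0 0 0 0 0 3 255;0 0 0 0 0 3 255;0 0 0 0 0 3.2 255;0 0 0 0 0 0 255"}}

```text
time_s: 27.48
position: [0.6334, 0.2088, 0.1635]
tool_rot: [[-0.098, 0.995, -0.012], [0.995, 0.098, -0.002], [-0.001, -0.012, -1.0]]
ft_force: [0.0, -0.5, -1.8]
grip_width: -0.0
gripper_force: 0.0
```

Request:
{"api": "jog_arm", "payload": {"plan": "0 0 0 -0.5 -0.4 0 255;0 0 0 -0.5 -0.4 0 255;0 0 0 -0.5 -0.4 0 255;0 0 0 -0.5 -0.4 0 255;0 0 0 -0.5 -0.4 0 255;0 0 0 -0.5 -0.4 0 255;0 0 0 -0.5 -0.4 0 255;0 0 0 -0.5 -0.4 0 255;0 0 0 -0.5 -0.4 0 255;0 0 0 0 0 0 255"}}

```text
time_s: 28.32
position: [0.6041, 0.1606, 0.1703]
tool_rot: [[-0.099, 0.995, -0.0], [0.995, 0.099, -0.001], [-0.001, -0.0, -1.0]]
ft_force: [-0.9, -0.2, -0.2]
grip_width: -0.0004
gripper_force: 0.0
```

```bash
python3 -c "
from h import *
headfit()"
```

```text
30 75 96 ang 29.4 z med/max [228. 232.]
97 115 57 ang 23.0 z med/max [231. 234.]
115 130 30 ang 21.5 z med/max [231. 235.]
130 145 20 ang 20.8 z med/max [231. 235.]
145 160 11 ang 20.3 z med/max [231. 233.]
scene blue 23 [558.3 142.3 233.7] [-14.6  76.1]
97 115 70 ang 20.6 z med/max [230. 233.]
115 130 57 ang 22.0 z med/max [231. 233.]
130 145 56 ang 23.8 z med/max [231. 234.]
145 160 40 ang 20.9 z med/max [230. 234.]
160 180 44 ang 21.6 z med/max [231. 234.]
tcp [33.4 90.3] 0.17 [-0.5 -0.2 -0.5] 28.4167
```

Request:
{"api": "jog_arm", "payload": {"plan": "0 0 0 -0.6 -0.5 0 255;0 0 0 -0.6 -0.5 0 255;0 0 0 -0.6 -0.5 0 255;0 0 0 -0.6 -0.5 0 255;0 0 0 -0.6 -0.5 0 255;0 0 0 -0.6 -0.5 0 255;0 0 0 -0.6 -0.5 0 255;0 0 0 -0.6 -0.5 0 255;0 0 0 -0.5 -0.5 0 255;0 0 0 0 0 0 255"}}

```text
time_s: 29.25
position: [0.5643, 0.1035, 0.1702]
tool_rot: [[-0.099, 0.995, -0.001], [0.995, 0.099, -0.0], [-0.0, -0.001, -1.0]]
ft_force: [0.4, 0.0, -0.1]
grip_width: 0.0003
gripper_force: 0.0
```

```bash
python3 -c "
from h import *
headfit()"
```

```text
30 75 21 ang 5.3 z med/max [228. 231.]
130 145 9 ang -5.4 z med/max [233. 235.]
145 160 18 ang -4.8 z med/max [232. 236.]
160 180 33 ang -3.4 z med/max [232. 235.]
scene blue 31 [548.1  69.1 233.7] [-32.1   4.3]
30 75 101 ang -6.0 z med/max [227. 229.]
97 115 87 ang -8.7 z med/max [230. 232.]
115 130 66 ang -6.4 z med/max [230. 233.]
130 145 64 ang -5.9 z med/max [230. 233.]
145 160 42 ang -6.8 z med/max [226. 234.]
160 180 48 ang -5.7 z med/max [229. 234.]
tcp [-11.8  37.5] 0.1702 [-0.1 -0.1  0.6] 29.35
```

Request:
{"api": "jog_arm", "payload": {"plan": "0 0 0 -0.2 0 0 255;0 0 0 -0.1 0 0 255;0 0 0 0 0 0 255;0 0 0 1 0 0 255;0 0 0 3 0 0 255;0 0 0 4 0 -1 255;0 0 0 4 0 -4 255;0 0 0 4 0 -4 255;0 0 0 4 0 -4 255;0 0 0 0 0 0 255"}}

```text
time_s: 30.18
position: [0.5488, 0.2748, 0.2746]
tool_rot: [[-0.105, 0.994, 0.01], [0.995, 0.105, 0.004], [0.003, 0.01, -1.0]]
ft_force: [-0.1, 0.4, 0.7]
grip_width: 0.0001
gripper_force: 0.0
```

```bash
python3 -c "
from h import *
headfit(); edges()
a=shot('top'); b=shot('scene')
c=np.hstack([cv2.resize(x,(400,500),interpolation=cv2.INTER_CUBIC) for x in (a['pixels'][110:260,210:330],b['pixels'][110:260,310:430])])
cv2.imwrite('pics/f.png',c[:,:,::-1])"
```

```text
top blue 38 [549.7  66.2 234.5] [-30.9   1.2]
30 75 88 ang 1.9 z med/max [228. 231.]
97 115 84 ang 1.5 z med/max [232. 234.]
115 130 71 ang 0.7 z med/max [232. 235.]
130 145 63 ang -0.2 z med/max [232. 235.]
145 160 31 ang -3.8 z med/max [232. 236.]
160 180 90 ang 0.7 z med/max [233. 236.]
scene blue 29 [549.1  68.1 233.8] [-31.2   3.2]
30 75 39 ang -9.0 z med/max [222. 228.]
97 115 83 ang -8.9 z med/max [230. 233.]
115 130 66 ang -8.1 z med/max [230. 233.]
130 145 66 ang -6.3 z med/max [231. 234.]
145 160 41 ang -7.2 z med/max [228. 234.]
160 180 58 ang -6.0 z med/max [230. 234.]
tcp [-11.4 204.9] 0.2691 [ 0.7 -0.3 -0.1] 30.2833
top book station [0.7 1.3] size [127.2 177.6] yaw rel 5.9 -> 0.1 1306
tcp station [-11.7 203.7] z 0.2678 yaw rel 90.0 [ 0.1  0.5 -0.7] 30.3333
far edge [(-75, np.float64(63.8)), (-50, np.float64(63.9)), (-25, np.float64(62.1)), (0, np.float64(-31.7)), (25, np.float64(-31.9)), (50, np.float64(61.8)), (75, np.float64(63.7))]
left edge [(-50, np.float64(90.0)), (-25, np.float64(85.4)), (0, np.float64(86.6)), (25, np.float64(85.3)), (50, np.float64(87.2))]
```

View pics/f.png

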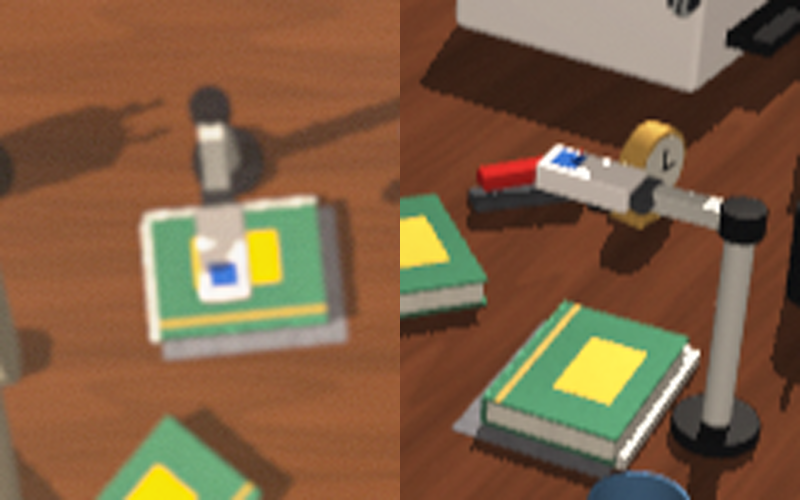

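The pictures show the book in the corner against both guides, spine towards the robot. The camera arm points straight over it (blue patch about 1 to 3 mm off the centreline) and the head is level.

```bash
python3 -c "
from h import *
print(job.close_job())"
```

```text
the job is handed in; nothing more can be done
None
```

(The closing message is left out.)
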